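# Seat the divider strip in the cassette tray

## Task

Fit the white toothed divider strip into the slotted rail of the wooden cassette tray: pick it up by its upright rib, feel for the slots, lower it so that all five teeth go into the five slots together, and leave it fully home with its cross plate flat on the rail. Be gentle with the tray: never press on it with more than 25 N. Leave the bottle, the tub and the cassette behind the tray where they are.

Things in the scene. Friction and masses are not known exactly. Their poses are not given: they have to be found in the camera images.
- grip (a point): Loose white divider strip standing on its teeth. Point: middle of its upright rib, 42 mm above the tooth tips; x across the strip (thin way), y along its row of teeth, z up. The rib is 10 mm thick (x), 70 mm long (y), from 20 mm below to 12 mm above the point: pinch it across x. Below it a flat cross plate, 24 mm (x) by 112 mm (y), underside 26 mm below the point. 0.06 to 0.13 kg.
- tooth (a point): Tip of the strip's middle tooth, straight below the rib's middle. Five square-ended teeth hang from the cross plate, each 4 mm thick (y), 24 mm wide (x), 16 mm long, pitch 24 mm along y, two on each side of this one. The strip fits either way round.
- seat (a point): On the grey slotted rail of the tray: at the height of the rail's flat top (26 mm above the desk), on its long centre line, half-way between the tray's side rims. x across the rail, y along it, z up. Strip fully home: its cross plate lies on the rail and point grip is 26 mm above this height; teeth standing on the rail's top: 42 mm above. The rail is 20 mm wide (x), 150 mm long (y).
- tray: Wooden cassette tray fixed to the desk, 110 (x) by 192 (y) mm, rims up to 18 mm; origin under its centre. Its rail has five slots cut through along x: 6 mm wide (y), 18 mm deep, pitch 24 mm, solid beyond the end slots. The rail is clamped fast, but its middle slot may be up to 8 mm to either side of point seat along y; where is not reported, so it must be felt for.
- bottle: Small brown bottle with white cap, 34 mm wide, 88 mm tall, standing behind the strip; a bystander. Origin at the centre of its underside.
- tub: Round white tub with blue lid, 50 mm wide, 56 mm tall, standing to the right of and behind the tray; a bystander. Origin at the centre of its underside.
- cassette: Beige cassette case, 69 x 108 x 17 mm, lying flat behind the tray; a bystander. Origin at the centre of its underside.

How it is judged:
On the way:
1. the strip is lifted clear of the desk (height (world z) of grip above 0.06 m), for 0.1 s.
At the end, for the whole second after the job is handed in: The strip rests fully home: its cross plate lies on the rail's top to within 2.5 mm, upright to within 0.05 rad, centred across the rail to within 8 mm and within 12.5 mm of the tray's middle along it (all five teeth in the five slots), released and still (z of grip in the frame of seat between 0.022 and 0.0285 m and x of grip in the frame of seat between -0.008 and 0.008 m and y of grip in the frame of seat between -0.0125 and 0.0125 m and angle between the z axis of grip and the z axis of seat, either way round below 0.05 rad and linear speed of strip below 0.01 m/s); the robot touches nothing.
It fails at once if the strip presses on the tray or its rail with more than 30 N (contact force between strip and tray above 30 N).
It fails at once if the gripper or arm presses on the tray with more than 30 N (contact force between the arm and tray above 30 N).
It fails at once if the bottle is moved by more than 20 mm (distance of bottle from where it was at the start of the episode above 0.02 m).
It fails at once if the tub is moved by more than 20 mm (distance of tub from where it was at the start of the episode above 0.02 m).
It fails at once if the cassette is moved by more than 20 mm (distance of cassette from where it was at the start of the episode above 0.02 m).
It also fails if it takes over 42 s, if anything falls off the work surface, if the arm or the gripper's body presses on something with over 40 N, if the wrist force passes 120 N, or if a joint passes its speed limit or range.

## Robot

A 6-joint arm with a two-finger parallel gripper is mounted at the origin on a cart in front of the work surface, level with it; the furniture and walls round the work are solid. World frame = base frame: x ahead of the robot, y to its left, z up, the work surface at z = 0. Lengths are in m, angles in rad, forces in N, time in s.
With the tool pointing down it reaches from about 0.325 to 0.925 m from the base axis. Payload 3.1 kg.
Tool frame: the origin (TCP) lies at the very end of the fingers, on their centre line; the grasp point (between the pads) lies 19 mm behind it; z points along the fingers, y is the line along which they close (so a half turn about z gives the same grasp; the last joint's range is limited). The gripper opens to 85 mm and grips with 20 to 120 N. Pads are 22 mm wide; open, the fingers measure 114 mm over their backs; the gripper's body (76 mm by 85 mm) begins 54 mm behind the grasp point. The pads swing forward as they close: fully open they stand 13 mm farther back than shut.
Start: joints at [1.068, 0.217, 1.613, -0, 1.311, -0.112], TCP at [0.238, 0.578, 0.207] pointing down, gripper open.
Joint ranges: [-2.75, 2.75], [-0.78, 2.1], [0.31, 2.55], [-1.13, 4.27], [0.13, 2.63], [-2.58, 2.58]. Speed limits (rad/s): [2.79, 2.79, 3.14, 3.14, 3.14, 3.14].

## Interface

Orientations are given as a unit quaternion [x, y, z, w].
In Python, from workcell import read_state, eyes, manip gives the robot as it stands.
- The arm moves only by the shell command python3 -m pendant 'ROWS' [FORCE]. ROWS is JSON, a list that holds one entry, the list of rows, each a list of 5 numbers: the shift along the world's x, y, z in cm, then the turn about the world's z in degrees, then the finger opening in cm, from 0 to 8.54. In form: [[[tx, ty, tz, turn, jaw], ...]]. A call has 1 to 12 rows; each row is the pose to reach, as a shift and turn from the pose commanded when the call began; what a row does not reach only later rows make up. A row lasts 1/8 s, in which the tool goes at most 62.5 mm and 10.7 degrees, less where a joint would pass 70% of its speed; a pose out of reach is approached as far as the arm can. A call with a gripper value outside its range is refused whole. The fingers move at their own pace and stop on an object; FORCE is the grip in N (left out, the last holds). Time passes only in rows, so rows that repeat a pose let the fingers close. It gives the time, the measured TCP pose, the force, the opening and the grip force at its end, in the units of the state.
- read_state(): the state, without advancing time (a new reading comes with each control period).
- eyes.camera(name): name is "scene" or "top" or "wrist"; returns (picture, depth): 480x640x3 uint8, blue, green, red; 480x640 float32, m along the optical axis (not along the pixel's ray), 0 where there is no reading.
- eyes.get_calibration(name): a dict with "mtx" (3x3 intrinsics, pixels), "k1" (the pictures are not rectified: a ray, as slopes to the right and down, at radius r is drawn at 1 + k1 r^2 times it, then the intrinsics apply), "extrinsics" (4x4, takes a point from camera to world coordinates). Camera axes: x right, y down, z forward; pixel columns grow to the right and rows downward; lengths in m; the calibration is good to about 2 mm. A picture is of the moment at which its call begins: read the wrist's pose just before it. get_calibration takes no time and is no camera call; for the wrist camera it gives the pose at the moment of the call.
- manip.sign_off(): hands the job in; it is judged then, once.
The state is a dict: "t": time; "joints": joint angles; "joint_velocities": joint speeds; "tau": joint torques, N m; "ee_pos": TCP position; "orientation": TCP orientation; "force": force on the tool from outside, world axes, zero at the start; "moment": the same for the moment, N m; "opening": finger opening in m; "finger_force": force on a finger pad.
Only numpy, scipy, OpenCV 4.12 (cv2) and the standard library are available. Lean on these libraries where they do the work, as an engineer would, in place of code of your own. Each camera call takes 0.05 s, during which the arm holds its last target. There are 200 camera calls.

## Working session

There is one attempt and no reset: what is moved stays moved. The work goes in short steps, Python scripts to look and compute and a shell command to move; the robot and the scene stay as the last step left them, time stands still between calls to the robot, and variables do not carry over. Pictures are saved under pics/ and viewed, at most 10 in all, crops included, and the job is handed in when it is done.

```bash
mkdir -p pics
cat > h.py <<'E'
import numpy as np,cv2
from workcell import read_state,eyes,manip
def ray(c,u,v):
    K=np.array(c["mtx"],float);p=np.array([(u-K[0,2])/K[0,0],(v-K[1,2])/K[1,1]]);s=p.copy()
    for _ in range(20): s=p/(1+c["k1"]*(s@s))
    return np.array([s[0],s[1],1.])
def at_z(c,u,v,z):
    T=np.array(c["extrinsics"],float);d=T[:3,:3]@ray(c,u,v);o=T[:3,3];return o+d*(z-o[2])/d[2]
def at_d(c,u,v,d):
    T=np.array(c["extrinsics"],float);return T[:3,:3]@(ray(c,u,v)*d)+T[:3,3]
E
python3 - <<'E'
from h import *
import pickle
for n in ("top","scene"):
    p,d=eyes.camera(n);c=eyes.get_calibration(n);cv2.imwrite(f"pics/{n}.png",p);pickle.dump((p,d,c),open(n+".pkl","wb"))
    print(n,np.round(np.array(c["extrinsics"]),3).tolist())
s=read_state();print(s)
E
```

```text
top [[0.01, -0.988, 0.151, 0.429], [-1.0, -0.013, -0.017, -0.13], [0.019, -0.151, -0.988, 0.923], [0.0, 0.0, 0.0, 1.0]]
scene [[0.703, 0.491, -0.515, 1.051], [0.711, -0.463, 0.53, -0.606], [0.022, -0.738, -0.674, 0.678], [0.0, 0.0, 0.0, 1.0]]
{'t': 0.1, 'joints': array([ 1.06782228e+00,  2.17689034e-01,  1.61474483e+00, -2.52367478e-05,
        1.31133197e+00, -1.12174864e-01]), 'joint_velocities': array([-9.28181544e-05, -2.50796430e-03, -2.69558310e-03,  1.30288380e-03,
        6.40446878e-04, -8.95454687e-05]), 'tau': array([-1.07310156e-03, -3.98074079e+01, -3.04971421e+01, -1.64422954e-04,
        4.17778982e-03,  9.24139783e-06]), 'ee_pos': array([0.23767426, 0.57720269, 0.20620759]), 'orientation': array([ 1.94155236e-01,  9.80970215e-01, -1.03928501e-03, -3.17341394e-04]), 'force': array([-0.18690025,  0.5822695 ,  0.4250139 ]), 'moment': array([ 0.06870404, -0.00426048, -0.01997219]), 'finger_force': 0.0, 'opening': 0.08531632914521292}
```

View pics/top.png

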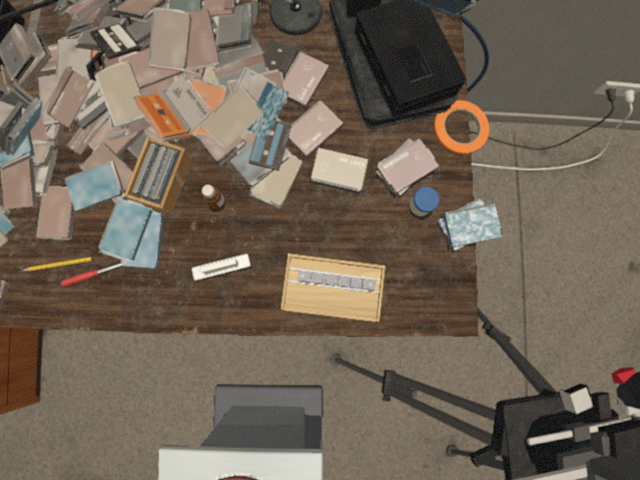

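View pics/scene.png

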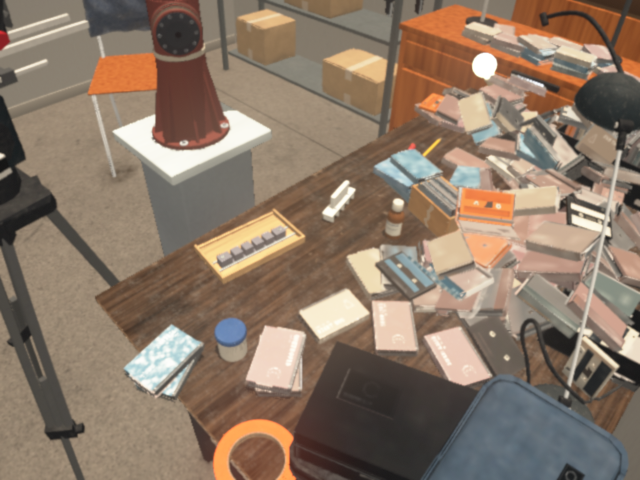

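The top view shows the strip at about (221,267), the tray at about (333,287) with its rail at about (337,280), the bottle at (212,197), the tub at (425,202) and the cassette at (339,170). I'll enlarge the work region.

Run:
```python
from h import *
import pickle
p,d,c=pickle.load(open("top.pkl","rb"))
cv2.imwrite("pics/c1.png",cv2.resize(p[240:330,185:395],(798,342),interpolation=cv2.INTER_CUBIC))
print(np.array(c["mtx"]),c["k1"])
for u,v in((221,267),(205,271),(238,263),(337,280),(300,274),(374,285)): print(u,v,np.round(at_d(c,u,v,d[v,u]),4))
```

```text
[[464.76677642   0.         317.87840505]
 [  0.         464.76677642 237.27175674]
 [  0.           0.           1.        ]] -0.12335847096034477
221 267 [0.5034 0.0359 0.0536]
205 271 [0.496  0.0678 0.045 ]
238 263 [0.5142 0.0087 0.0237]
337 280 [ 0.4846 -0.1848  0.0072]
300 274 [ 0.4944 -0.1121  0.024 ]
374 285 [ 0.4746 -0.2556  0.0243]
```

View pics/c1.png

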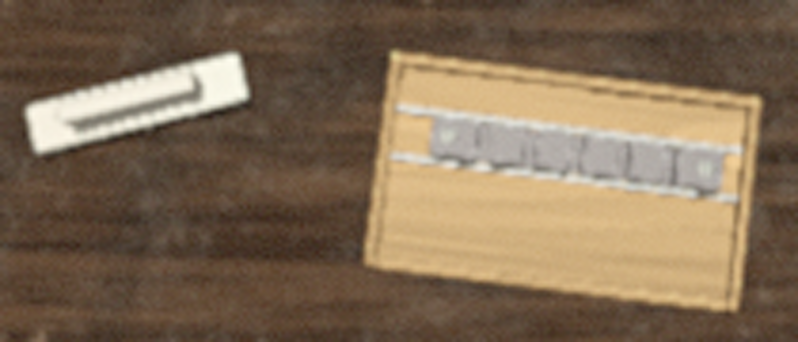

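The crop shows the strip plate corners at crop pixels (25,105), (238,52), (248,98) and (37,153). The rail blocks run from (432,138) to (722,170), and the tray corners are at (395,52), (762,97), (738,310) and (367,265).

Run:
```python
from h import *
import pickle
p,d,c=pickle.load(open("top.pkl","rb"))
f=lambda L,z:np.array([at_z(c,185+(a+.5)/3.8-.5,240+(b+.5)/3.8-.5,z) for a,b in L])
S=f([(25,105),(238,52),(248,98),(37,153)],.022);print(S.round(4),S.mean(0))
v=(S[0]+S[3]-S[1]-S[2]);print(np.linalg.norm(v)/2,np.degrees(np.arctan2(v[1],v[0])))
T=f([(395,52),(762,97),(738,310),(367,265)],.018);print(T.round(4),T.mean(0))
v=(T[0]+T[3]-T[1]-T[2]);print(np.linalg.norm(v)/2,np.degrees(np.arctan2(v[1],v[0])))
R=f([(432,138),(722,170)],.026);print(R,R.mean(0));v=R[0]-R[1];print(np.linalg.norm(v),np.degrees(np.arctan2(v[1],v[0])))
s=read_state()
from scipy.spatial.transform import Rotation as Ro
print(Ro.from_quat(s["orientation"]).as_matrix().round(3))
w=np.array(eyes.get_calibration("wrist")["extrinsics"]);print(w.round(3))
```

```text
[[ 0.5046  0.1005  0.022 ]
 [ 0.5336 -0.0086  0.022 ]
 [ 0.51   -0.0144  0.022 ]
 [ 0.4801  0.0932  0.022 ]] [0.50707329 0.04267238 0.022     ]
0.1122537616655246 105.16995084441821
[[ 0.5351 -0.089   0.018 ]
 [ 0.5139 -0.2787  0.018 ]
 [ 0.405  -0.2656  0.018 ]
 [ 0.4261 -0.0768  0.018 ]] [ 0.47001407 -0.17753774  0.018     ]
0.19043647341102526 83.63002156900029
[[ 0.49045969 -0.10898379  0.026     ]
 [ 0.47570579 -0.25658385  0.026     ]] [ 0.48308274 -0.18278382  0.026     ]
0.1483356216633833 84.2917524578812
[[-0.925  0.381 -0.001]
 [ 0.381  0.925 -0.002]
 [ 0.    -0.002 -1.   ]]
[[ 0.381  0.892  0.245  0.175]
 [ 0.925 -0.366 -0.103  0.603]
 [-0.002  0.266 -0.964  0.374]
 [ 0.     0.     0.     1.   ]]
```

```bash
python3 -m pendant '[[[2,-5,2,-6,8.5],[5,-11,4,-13,8.5],[7,-17,4,-20,8.5],[9,-23,4,-27,8.5],[11,-29,4,-34,8.5],[13,-35,4,-41,8.5],[15,-41,4,-48,8.5],[18,-47,4,-55,8.5],[20,-53,4,-62,8.5],[22,-59,4,-68,8.5],[24,-65,4,-74,8.5],[26,-70,4,-74,8.5]]]'; python3 -m pendant '[[[0,0,0,0,8.5],[0,0,0,0,8.5],[0,0,0,0,8.5]]]'
python3 - <<'E'
from h import *
import pickle
c=eyes.get_calibration("wrist");p,d=eyes.camera("wrist");pickle.dump((p,d,c),open("w1.pkl","wb"));cv2.imwrite("pics/w1.png",p);print(np.array(c["mtx"])[0,0])
E
```

```text
t: 1.6
ee_pos: [0.4949, -0.1158, 0.2471]
orientation: [0.746, 0.666, 0.0, -0.0]
force: [-0.3, 0.8, 0.5]
opening: 0.0851
finger_force: 0.0
t: 1.98
ee_pos: [0.4944, -0.1124, 0.2471]
orientation: [0.745, 0.667, -0.0, -0.0]
force: [0.1, -0.2, 0.3]
opening: 0.0851
finger_force: 0.0
425.3511896592396
```

View pics/w1.png

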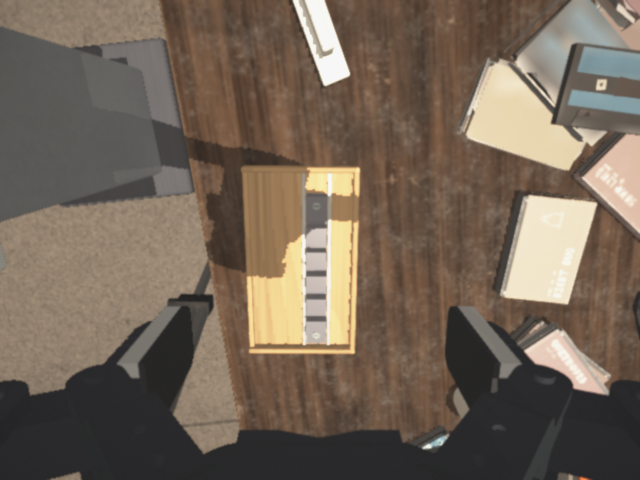

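The tray sits at columns 243–360 and rows 167–353, with the rail at columns 304–329. The strip's end is at (335,80). I'll enlarge it.

Run:
```python
from h import *
import pickle
p,d,c=pickle.load(open("w1.pkl","rb"))
q=p[160:360,235:370]
q=(255*(q/255.)**.6).astype(np.uint8)
q=cv2.resize(cv2.rotate(q,cv2.ROTATE_90_COUNTERCLOCKWISE),None,fx=4,fy=4,interpolation=cv2.INTER_CUBIC);cv2.imwrite("pics/c2.png",q);print(q.shape)
```

```text
(540, 800, 3)
```

View pics/c2.png

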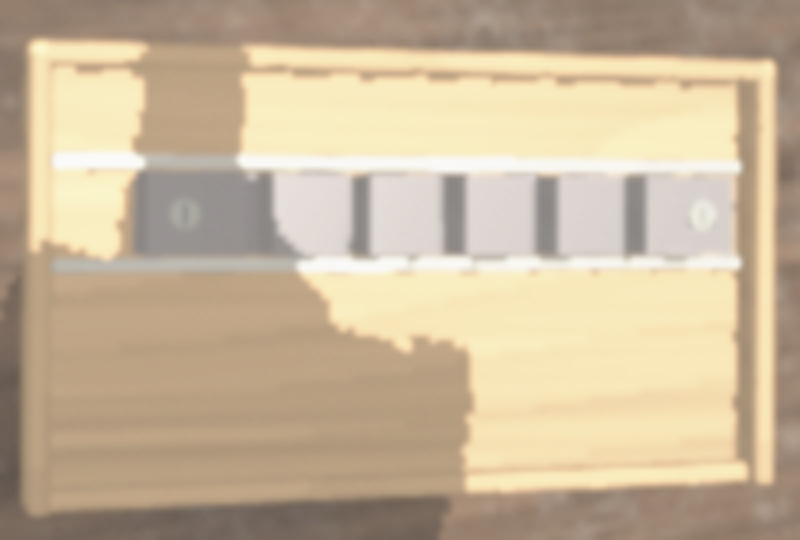

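The crop shows five dark slots in the rail, at crop x of about 251–272, 351–370, 444–466, 537–557 and 625–645, y about 213. The tray corners are at (28,40), (776,62), (773,483) and (24,514).

Run:
```python
from h import *
import pickle
p,d,c=pickle.load(open("w1.pkl","rb"))
f=lambda L,z:np.array([at_z(c,369-(y+.5)/4-.5,160+(x+.5)/4-.5,z) for x,y in L])
S=f([(x,213) for x in(251,272,351,370,444,466,537,557,625,645)],.026)
m=(S[::2]+S[1::2])/2;print(m.round(4),np.linalg.norm(np.diff(S,axis=0),axis=1).round(4));
T=f([(28,40),(776,62),(773,483),(24,514)],.018);v=(T[0]+T[3]-T[1]-T[2]);a=np.arctan2(v[1],v[0]);print("tray",T.round(4),T.mean(0),np.linalg.norm(v)/2,np.degrees(a))
E=f([(138,171),(731,173),(731,256),(138,256)],.026);print("rail ends",E.round(4),E.mean(0));w=E[0]+E[3]-E[1]-E[2];print(np.linalg.norm(w)/2,np.degrees(np.arctan2(w[1],w[0])))
y=np.array([np.cos(a),np.sin(a),0]);print("slots along y wrt tray", (m-T.mean(0))@y, "rail mid",(E.mean(0)-T.mean(0))@y)
# strip in this view
from scipy.spatial.transform import Rotation as Ro
s=read_state();R=Ro.from_quat(s["orientation"]).as_matrix();print("tool y deg",np.degrees(np.arctan2(R[1,1],R[0,1])),s["ee_pos"])
```

```text
[[ 0.4877 -0.1366  0.026 ]
 [ 0.485  -0.1607  0.026 ]
 [ 0.4823 -0.1844  0.026 ]
 [ 0.4797 -0.2082  0.026 ]
 [ 0.477  -0.2317  0.026 ]] [0.0051 0.0194 0.0047 0.0187 0.0056 0.0185 0.0053 0.0182 0.0054]
tray [[ 0.5333 -0.0878  0.018 ]
 [ 0.5112 -0.2796  0.018 ]
 [ 0.4023 -0.2668  0.018 ]
 [ 0.4247 -0.075   0.018 ]] [ 0.4678633  -0.17729343  0.018     ] 0.19309286084529628 83.37878359387139
rail ends [[ 0.5006 -0.1086  0.026 ]
 [ 0.4842 -0.2592  0.026 ]
 [ 0.4632 -0.2569  0.026 ]
 [ 0.4811 -0.1065  0.026 ]] [ 0.48227857 -0.18277496  0.026     ]
0.15146116696756684 83.49991484825287
slots along y wrt tray [ 0.04275542  0.0185033  -0.00538533 -0.02935578 -0.05296848] rail mid -0.0037828183047952622
tool y deg -6.269597786176092 [ 0.49447559 -0.11233043  0.2472827 ]
```

```bash
python3 -m pendant '[[[0.4,5,-4,7,4],[0.8,10,-8,14,4],[1.2,15,-12,21.4,4],[1.25,15.5,-13.5,21.4,4],[1.25,15.5,-13.5,21.4,4],[1.25,15.5,-13.5,21.4,4]]]' 30
python3 - <<'E'
from h import *
import pickle
c=eyes.get_calibration("wrist");p,d=eyes.camera("wrist");pickle.dump((p,d,c),open("w2.pkl","wb"));cv2.imwrite("pics/w2.png",p)
E
```

```text
t: 2.78
ee_pos: [0.5087, 0.0404, 0.114]
orientation: [0.609, 0.793, 0.001, 0.001]
force: [-0.3, -0.6, 0.6]
opening: 0.0403
finger_force: 0.0
```

View pics/w2.png

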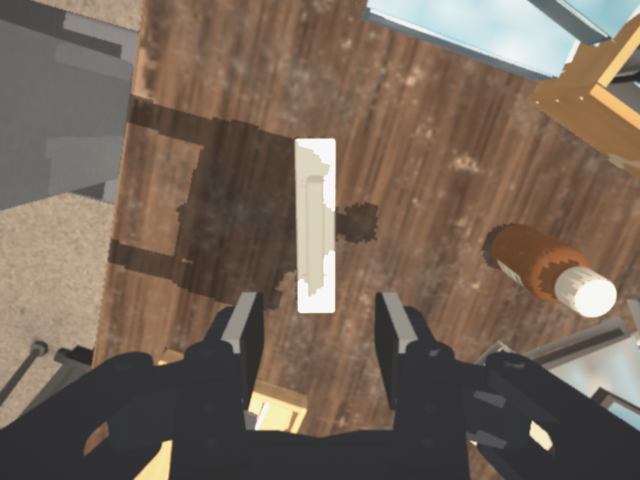

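The wrist view shows the strip plate with corners at (295,139), (336,139), (335,312) and (298,312), midway between the fingers. The bottle is well clear on the right.

Run:
```python
from h import *
import pickle
p,d,c=pickle.load(open("w2.pkl","rb"))
S=np.array([at_z(c,*q,.022) for q in[(295,139),(336,139),(335,312),(298,312)]]);v=S[0]+S[1]-S[2]-S[3]
print(S.round(4),S.mean(0),np.linalg.norm(v)/2,np.degrees(np.arctan2(v[1],v[0])),read_state()["ee_pos"])
```

```text
[[ 0.48    0.093   0.022 ]
 [ 0.5035  0.0993  0.022 ]
 [ 0.533  -0.0086  0.022 ]
 [ 0.5092 -0.0149  0.022 ]] [0.50643914 0.04220711 0.022     ] 0.1118176877023796 105.2077566066473 [0.50903378 0.0401451  0.11432614]
```

```bash
python3 -m pendant '[[[-0.25,0.2,-3,0,4],[-0.25,0.2,-6,0,4],[-0.25,0.2,-7.5,0,4],[-0.25,0.2,-8.6,0,4],[-0.25,0.2,-8.6,0,4],[-0.25,0.2,-8.6,0,4]]]' 50;  python3 -m pendant '[[[0,0,0,0,0],[0,0,0,0,0],[0,0,0,0,0],[0,0,0,0,0],[0,0,0,0,0],[0,0,0,0,0]]]' 50
```

```text
t: 3.58
ee_pos: [0.5059, 0.043, 0.0274]
orientation: [0.609, 0.793, 0.001, 0.001]
force: [0.8, -1.0, -0.2]
opening: 0.04
finger_force: 0.0
t: 4.32
ee_pos: [0.5058, 0.0432, 0.0272]
orientation: [0.609, 0.793, 0.001, 0.001]
force: [0.7, 1.4, 6.5]
opening: 0.0072
finger_force: 49.3
```

```bash
python3 -m pendant '[[[0,0,1,0,0],[0,0,3,0,0],[0,0,5,0,0],[0,0,5,0,0],[0,0,5,0,0],[0,0,5,0,0]]]' 50
python3 - <<'E'
from h import *
import pickle
c=eyes.get_calibration("wrist");p,d=eyes.camera("wrist");pickle.dump((p,d,c),open("w3.pkl","wb"))
cv2.imwrite("pics/w3.png",cv2.resize(p[120:420,160:480],None,fx=2,fy=2,interpolation=cv2.INTER_CUBIC))
s=read_state();print(s["ee_pos"],s["force"],s["moment"])
E
```

```text
t: 5.08
ee_pos: [0.5036, 0.0432, 0.0751]
orientation: [0.609, 0.793, -0.001, -0.001]
force: [-0.6, -0.2, -1.0]
opening: 0.0074
finger_force: 48.9
[0.50376182 0.04318402 0.07516889] [-0.29938697 -0.00862772 -1.40881939] [-0.04817197  0.01612667 -0.00970198]
```

View pics/w3.png

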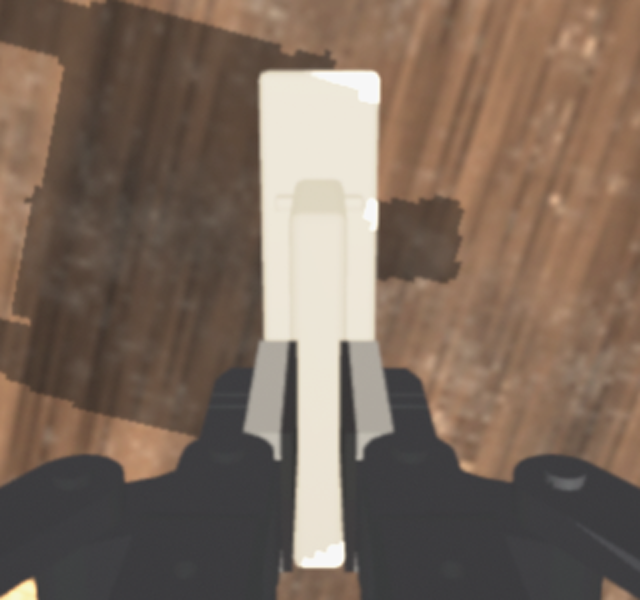

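The strip is held square between the pads. The plate's far edge is at crop y≈70 (x 260–380), and the rib top spans crop y≈212 to 567.

Run:
```python
from h import *
import pickle
from scipy.spatial.transform import Rotation as Ro
p,d,c=pickle.load(open("w3.pkl","rb"));s=read_state();t=s["ee_pos"];R=Ro.from_quat(s["orientation"]).as_matrix()
g=lambda x,y,z:R.T@(at_z(c,160+(x+.5)/2-.5,120+(y+.5)/2-.5,t[2]+z)-t)
print("plate far",g(260,70,-.005),g(380,71,-.005)); print("rib",g(297,212,.0268),g(343,212,.0268),g(294,567,.0268),g(344,567,.0268))
print(np.degrees(np.arctan2(R[1,1],R[0,1])),R[:,2])
for x,y in((320,100),(320,240),(320,300)):
    u,v=160+x//2,120+y//2;print(R.T@(at_d(c,u,v,d[v,u])-t))
```

```text
plate far [ 0.05538313 -0.01195455  0.0050694 ] [0.0552001  0.01197285 0.00501229]
rib [ 0.03391183 -0.00394216 -0.02676564] [ 0.03391959  0.00388602 -0.02678427] [-0.03592463 -0.00494055 -0.02681486] [-0.0359023   0.00462954 -0.02683764]
15.008454851716001 [-2.49126928e-03  9.70722105e-05 -9.99996892e-01]
[0.04935058 0.00011622 0.00518749]
[ 2.92104967e-02  5.96531320e-05 -2.79563583e-02]
[ 1.86317837e-02  6.95992728e-05 -2.86051109e-02]
```

```bash
python3 -m pendant '[[[-0.4,-4,1,-4,0],[-0.8,-8,1.5,-8,0],[-1.2,-12,1.5,-12,0],[-1.6,-16,1.5,-16,0],[-2,-20,1.5,-20,0],[-2.1,-22.7,1,-21.5,0],[-2.1,-22.7,0,-21.5,0],[-2.1,-22.7,-0.5,-21.5,0],[-2.1,-22.7,-0.5,-21.5,0],[-2.1,-22.7,-0.5,-21.5,0],[-2.1,-22.7,-0.5,-21.5,0]]]' 50
python3 - <<'E'
from h import *
import pickle
from scipy.spatial.transform import Rotation as Ro
c=eyes.get_calibration("wrist");p,d=eyes.camera("wrist");pickle.dump((p,d,c),open("w4.pkl","wb"))
cv2.imwrite("pics/w4.png",cv2.resize(p[120:360,200:440],None,fx=2.5,fy=2.5,interpolation=cv2.INTER_CUBIC))
s=read_state();R=Ro.from_quat(s["orientation"]).as_matrix();print(s["ee_pos"],np.degrees(np.arctan2(R[1,1],R[0,1])),R[:,2],s["force"])
E
```

```text
t: 6.5
ee_pos: [0.4843, -0.1835, 0.0718]
orientation: [0.746, 0.666, 0.0, 0.0]
force: [-0.3, -0.3, -1.1]
opening: 0.0076
finger_force: 48.9
[ 0.48429034 -0.18358092  0.07179025] -6.447731179410483 [ 6.92991106e-04 -3.26671387e-04 -9.99999707e-01] [ 0.20443611  0.28546779 -0.82430632]
```

View pics/w4.png

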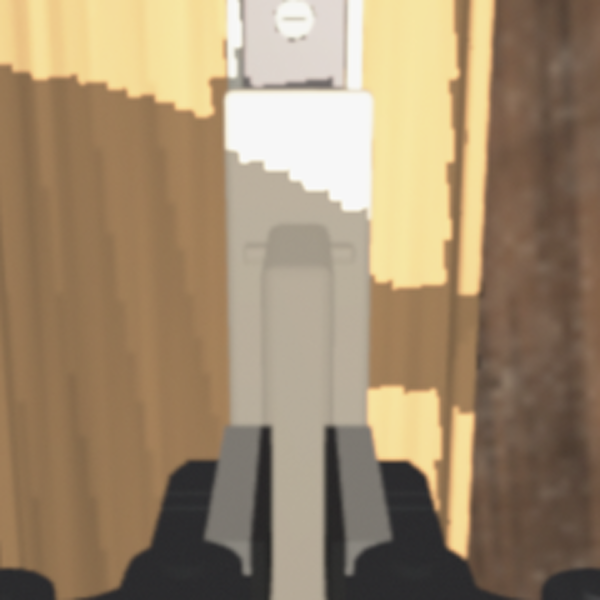

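The plate (crop x 226–372) is centred over the rail (243–347), and the end slot edge shows just beyond the plate at crop y≈85. Now I'll lower it gently.

```bash
python3 -m pendant '[[[-0.15,0,-0.8,0,0],[-0.15,0,-1.4,0,0],[-0.15,0,-1.7,0,0],[-0.15,0,-1.8,0,0],[-0.15,0,-1.9,0,0],[-0.15,0,-2.0,0,0],[-0.15,0,-2.1,0,0],[-0.15,0,-2.1,0,0]]]' 50
```

```text
t: 7.55
ee_pos: [0.4824, -0.1838, 0.0504]
orientation: [0.746, 0.666, 0.0, 0.0]
force: [-0.2, -0.9, -1.4]
opening: 0.0078
finger_force: 48.9
```

No contact at 3 mm below the rail-top height, so the teeth appear to be in the slots. I'll continue slowly.

```bash
python3 -m pendant '[[[0,0,-0.2,0,0],[0,0,-0.4,0,0],[0,0,-0.5,0,0],[0,0,-0.6,0,0],[0,0,-0.6,0,0]]]' 50; python3 -m pendant '[[[0,0,-0.2,0,0],[0,0,-0.4,0,0],[0,0,-0.5,0,0],[0,0,-0.6,0,0],[0,0,-0.6,0,0]]]' 50
```

```text
t: 8.18
ee_pos: [0.4823, -0.1838, 0.0443]
orientation: [0.746, 0.666, -0.0, -0.0]
force: [0.2, 0.1, -2.0]
opening: 0.0074
finger_force: 48.9
t: 8.8
ee_pos: [0.4823, -0.1838, 0.0383]
orientation: [0.746, 0.666, -0.0, -0.0]
force: [0.7, 0.4, -1.7]
opening: 0.0071
finger_force: 48.9
```

```bash
python3 -m pendant '[[[0,0,-0.05,0,0],[0,0,-0.1,0,0],[0,0,-0.1,0,0],[0,0,-0.1,0,0]]]' 50
```

```text
t: 9.3
ee_pos: [0.4825, -0.1837, 0.0375]
orientation: [0.746, 0.666, 0.0, 0.0]
force: [-0.2, 1.3, -2.0]
opening: 0.0076
finger_force: 49.0
```

```bash
python3 -m pendant '[[[0,0,-0.05,0,0],[0,0,-0.05,0,0],[0,0,-0.05,0,0]]]' 50
```

```text
t: 9.68
ee_pos: [0.4827, -0.1837, 0.0372]
orientation: [0.746, 0.666, 0.0, 0.0]
force: [0.3, 3.5, 3.0]
opening: 0.0076
finger_force: 49.5
```

Contact at the home height (force z went from −2 to +3 N). Release with a modest opening, then rise.

```bash
python3 -m pendant '[[[0,0,0,0,1.5],[0,0,0,0,3],[0,0,0,0,4],[0,0,0,0,4],[0,0,0.5,0,4],[0,0,2,0,4],[0,0,5,0,4],[0,0,8,0,4],[0,2,10,0,4],[0,5,12,0,4],[0,5,12,0,4],[0,5,12,0,4]]]'
python3 - <<'E'
from h import *
import pickle
c=eyes.get_calibration("wrist");p,d=eyes.camera("wrist");pickle.dump((p,d,c),open("w5.pkl","wb"))
cv2.imwrite("pics/w5.png",p);print(read_state()["ee_pos"])
E
```

```text
t: 11.18
ee_pos: [0.4824, -0.1342, 0.1573]
orientation: [0.746, 0.666, -0.0, 0.001]
force: [-1.3, -0.2, 0.6]
opening: 0.04
finger_force: 0.0
[ 0.48204389 -0.13427406  0.15661706]
```

View pics/w5.png

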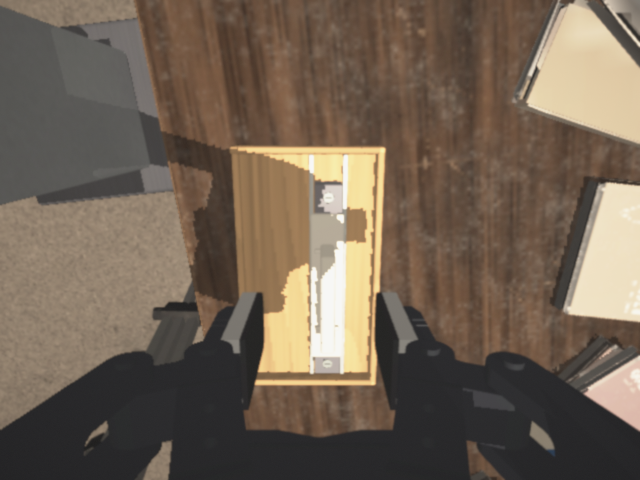

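The strip sits on the rail (rows 213–357, columns 310–346). I'll check its height with depth.

Run:
```python
from h import *
import pickle
p,d,c=pickle.load(open("w5.pkl","rb"))
for u,v in((328,223),(328,230),(328,352),(327,280),(327,300),(327,320),(326,196),(326,366),(280,200)): print(u,v,at_d(c,u,v,d[v,u]).round(4))
```

```text
328 223 [ 0.4886 -0.1352  0.0339]
328 230 [ 0.488  -0.1402  0.0341]
328 352 [ 0.4791 -0.2178  0.0651]
327 280 [ 0.484  -0.1656  0.0654]
327 300 [ 0.4825 -0.1796  0.0651]
327 320 [ 0.481  -0.1935  0.066 ]
326 196 [ 0.4892 -0.1171  0.0278]
326 366 [ 0.4746 -0.2519  0.0271]
280 200 [ 0.4544 -0.1197  0.0072]
```

Relative to the rail top, the plate is about +6 mm and the rib top about +38 mm, so it is fully home and level.

```bash
python3 -c "
from h import *
print(manip.sign_off())"
```

```text
the job is handed in; nothing more can be done
None
```

The divider strip is in the rail with all five teeth in the slots and its cross plate flat on top (checked by depth image), pressed with only a few newtons, and the job is handed in; no verdict came back.

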